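Feel out the tired pegs and clip two recipe cards with the firm ones

TASK

Two of the four big wooden pegs on the front rim of the caddy have lost their spring, which can only be felt by squeezing their handles. Clip the two firm ones over the top edge of the leaning recipe stand, one on each recipe card and pushed fully home so that the jaws bite the card, and put the two tired ones in the white bowl. Leave the other things where they are.

Things in the scene. Friction and masses are not known exactly. Their poses are not given: they have to be found in the camera images.
- slot_1 (a point): Large wooden spring pegs, all four alike, stand clipped fully down on the caddy's front rim, handles up. This point: rim mid-thickness under peg 1; the peg's middle is within 3 mm of it along the rim. A peg is 82 mm long and 20 wide: hinge (steel coil) 8 mm above this point, handle tips 53 above, jaw tips 28 below. Rim runs along the point's y; x crosses the wall.
- slot_2 (a point): Large wooden spring pegs, all four alike, stand clipped fully down on the caddy's front rim, handles up. This point: rim mid-thickness under peg 2; the peg's middle is within 3 mm of it along the rim. Handles open across the wall (x): 40 mm over the outsides at their tips, evenly each side; squeezed to 30 mm at the tips the jaws gape about 13 mm at their tips, 7 at the throat; hard stop at 29.
- slot_3 (a point): Large wooden spring pegs, all four alike, stand clipped fully down on the caddy's front rim, handles up. This point: rim mid-thickness under peg 3; the peg's middle is within 3 mm of it along the rim. Squeezed at its handle tips a firm peg starts to open at about 8 N and is fully open at about 12 N; a tired one starts at 2.5 N, fully open at 5 N.
- slot_4 (a point): Large wooden spring pegs, all four alike, stand clipped fully down on the caddy's front rim, handles up. This point: rim mid-thickness under peg 4; the peg's middle is within 3 mm of it along the rim. Two pegs are firm, two tired, in an order that changes each time. Each weighs 45 g. Throat (coil) to jaw tips 28 mm.
- caddy: Open wooden box 90 (x) by 170 (y) by 78 mm high, fixed, walls across x 5 mm thick; origin under its middle; its front wall (42.5 mm to -x of the origin, rim at 78 mm) carries the four pegs about 38 mm apart; a lime and a small pot lie in it below the rim
- recipe_panel: Wooden panel of the recipe stand, fixed, 190 wide, 185 long, leaning back 30 deg from vertical. Origin in the middle of its top edge; z up along the panel, y along the edge (left as seen by the robot), x through it to the back. At its top 20 mm and with a card on it 5 mm thick (x from -2.5 to +2.5 mm). Nothing behind its top 60 mm.
- card_left: Left one (seen by the robot) of two stiff paper recipe cards, 80 mm wide, 2 thick, on the panel's front below a header strip: its upper edge lies 21 mm below the panel's, so only a peg pushed fully home bites it. Origin on the panel's top edge above the card's middle, axes as the panel's.
- card_right: Right one (seen by the robot) of two stiff paper recipe cards, 80 mm wide, 2 thick, on the panel's front below a header strip: its upper edge lies 21 mm below the panel's, so only a peg pushed fully home bites it. Origin on the panel's top edge above the card's middle, axes as the panel's.
- scrap_bowl: white ceramic bowl, 132 mm across the rim, 46 mm high, fixed; origin under its middle, inner floor about 5 mm up
- tumbler: clear drinking glass, 81 dia x 92 high, standing behind the bowl (mm; origin under its middle); to be left alone
- tomato_tin: small food tin, 76 dia x 58 high, behind the tumbler (mm; origin under its middle); to be left alone
- kitchen_timer: round kitchen timer, 72 dia x 49 high, at the right behind the stand (mm; origin under its middle); to be left alone
- blue_cup: small blue cup with a handle, 63x87x51, behind the caddy (mm; origin under its middle); to be left alone

How it is judged:
By the outcome, as a careful person would: the job done as asked, in the order asked, and still so for the second after the job is handed in, with the robot touching nothing.
It also fails if it takes over 72 s, if anything falls off the work surface, if the arm or the gripper's body presses on something with over 40 N, if the wrist force passes 120 N, or if a joint passes its speed limit or range.

ROBOT

A 6-joint arm with a two-finger parallel gripper is mounted at the origin on a cart in front of the work surface, level with it; the furniture and walls round the work are solid. World frame = base frame: x ahead of the robot, y to its left, z up, the work surface at z = 0. Lengths are in m, angles in rad, forces in N, time in s.
With the tool pointing down it reaches from about 0.35 to 0.975 m from the base axis. Payload 4.9 kg.
Tool frame: the origin (TCP) lies at the very end of the fingers, on their centre line; the grasp point (between the pads) lies 19 mm behind it; z points along the fingers, y is the line along which they close (so a half turn about z gives the same grasp; the last joint's range is limited). The gripper opens to 85 mm and grips with 20 to 120 N. Pads are 22 mm wide; open, the fingers measure 114 mm over their backs; the gripper's body (76 mm by 85 mm) begins 54 mm behind the grasp point. The pads swing forward as they close: fully open they stand 13 mm farther back than shut.
Start: joints at [-1.309, 0.053, 1.613, -0, 1.476, -0.119], TCP at [0.232, -0.58, 0.231] pointing down, gripper open.
Joint ranges: [-3.01, 3.01], [-1.01, 2.22], [0.06, 2.58], [-1.02, 4.17], [0.09, 2.62], [-3.14, 3.14]. Speed limits (rad/s): [2.57, 2.57, 3.14, 3.14, 3.14, 3.14].

INTERFACE

Orientations are given as a unit quaternion [x, y, z, w].
In Python, from rig import r gives the robot as it stands. The module is installed in compiled form; this text tells all that it offers.
- The arm moves only by the tool drive_tool, never from a script. Its argument "motion" is one flat list of numbers, 5 for each row, row after row: the shift along the tool's x, y, z in m, then the turn about the tool's z in rad, then the closure, from 0 (fully open) to 1 (shut). A call has 1 to 12 rows; each row is the pose to reach, as a shift and turn from the pose commanded when the call began, along the tool's axes at that moment; what a row does not reach only later rows make up. A row lasts 1/12 s, in which the tool goes at most 41.7 mm and 7.16 degrees, less where a joint would pass 70% of its speed; a pose out of reach is approached as far as the arm can. A call with a gripper value outside its range is refused whole. The fingers move at their own pace and stop on an object; "grip_force" is the grip in N (left out, the last holds). Time passes only in rows, so rows that repeat a pose let the fingers close. It gives the time, the measured TCP pose, the force, the opening and the grip force at its end, in the units of the state.
- r.state(): the state, without advancing time (a new reading comes with each control period).
- r.grab_frame(name): name is "scene" or "top" or "wrist"; returns a dict with "frame" (480x640x3 uint8, red, green, blue), "fx", "fy", "cx", "cy" (pixels), "D" ([k1, k2, p1, p2, k3] as OpenCV has them; the pictures are not rectified), "world_to_cam" (4x4, takes a point from world to camera coordinates). Camera axes: x right, y down, z forward; pixel columns grow to the right and rows downward; lengths in m; the calibration is good to about 2 mm. A picture is of the moment at which its call begins. There is no depth.
- r.hand_in(): hands the job in; it is judged then, once.
The state is a dict: "time": time; "qpos": joint angles; "joint_vel": joint speeds; "joint_efforts": joint torques, N m; "ee_pos": TCP position; "tool_rot": TCP orientation; "wrist_force": force on the tool from outside, world axes, zero at the start; "ft_torque": the same for the moment, N m; "opening": finger opening in m; "gripper_force": force on a finger pad.
Only numpy, scipy, OpenCV 4.12 (cv2) and the standard library are available. Lean on these libraries where they do the work, as an engineer would, in place of code of your own. Each camera call takes 0.05 s, during which the arm holds its last target. There are 200 camera calls.

## Working session

There is one attempt and no reset: what is moved stays moved. The work goes in short steps, Python scripts to look and compute and a tool call to move; the robot and the scene stay as the last step left them, time stands still between calls to the robot, and variables do not carry over. Pictures are saved under pics/ and viewed, at most 10 in all, crops included, and the job is handed in when it is done.

Besides the shell and the picture viewer there is one more tool, called after "Request:" as name(argument=value, ...) on one line, values as JSON. drive_tool: Moves the arm, as the interface text tells. Its arguments: {"type":"object","properties":{"motion":{"type":"array","items":{"type":"number"}},"grip_force":{"type":"number"}},"required":["motion"]}

```bash
mkdir -p pics; cat > h.py <<'E'
from rig import r
import numpy as np, cv2
from scipy.spatial.transform import Rotation as R
def snap(n,f):
    d=r.grab_frame(n); cv2.imwrite(f'pics/{f}.png',d['frame'][:,:,::-1]); np.save(f'pics/{f}.npy',d,allow_pickle=True); return d
def load(f): return np.load(f'pics/{f}.npy',allow_pickle=True).item()
def K(d): return np.array([[d['fx'],0,d['cx']],[0,d['fy'],d['cy']],[0,0,1.]]),np.array(d['D'],float)
def ray(d,u,v):
    k,D=K(d); p=cv2.undistortPoints(np.array([[[u,v]]],float),k,D)[0,0]; T=np.array(d['world_to_cam'])
    Rm=T[:3,:3]; return -Rm.T@T[:3,3], Rm.T@np.array([p[0],p[1],1])
def onz(d,u,v,z):
    c,w=ray(d,u,v); return c+w*(z-c[2])/w[2]
def tri(*a):
    A=np.zeros((3,3));b=np.zeros(3)
    for d,u,v in a:
        c,w=ray(d,u,v); w/=np.linalg.norm(w); P=np.eye(3)-np.outer(w,w); A+=P;b+=P@c
    return np.linalg.solve(A,b)
def proj(d,p):
    k,D=K(d);T=np.array(d['world_to_cam']); q=cv2.projectPoints(np.atleast_2d(p).astype(float),cv2.Rodrigues(T[:3,:3])[0],T[:3,3],k,D)[0]; return q[:,0]
E
python3 - <<'E'
from h import *
for n in('scene','top'):
    d=snap(n,n); T=np.array(d['world_to_cam']); print(n,d['fx'],(-T[:3,:3].T@T[:3,3]).round(3),T[2,:3].round(3),d['D'])
s=r.state();print({k:np.round(v,4) for k,v in s.items()})
E
```

```text
scene 576.8151178963442 [0.391 1.024 1.117] [ 0.114 -0.719 -0.685] [-0.04837972  0.          0.          0.          0.        ]
top 532.6598718089883 [0.095 0.185 1.205] [ 0.399 -0.182 -0.899] [-0.04100184  0.          0.          0.          0.        ]
{'time': np.float64(0.1), 'qpos': array([-1.309 ,  0.0533,  1.6141, -0.    ,  1.476 , -0.119 ]), 'joint_vel': array([ 0.0001,  0.    , -0.0035, -0.0019, -0.0002, -0.0007]), 'joint_efforts': array([-2.00000e-04, -3.94905e+01, -3.71363e+01, -1.00000e-04,
        3.90000e-03, -0.00000e+00]), 'ee_pos': array([ 0.2321, -0.5797,  0.2302]), 'tool_rot': array([ 9.819e-01,  1.892e-01, -1.000e-04, -9.000e-04]), 'wrist_force': array([ 0.4479,  0.6187, -0.3487]), 'ft_torque': array([ 0.0261,  0.023 , -0.0037]), 'gripper_force': np.float64(0.0), 'opening': np.float64(0.0853)}
```

View pics/scene.png

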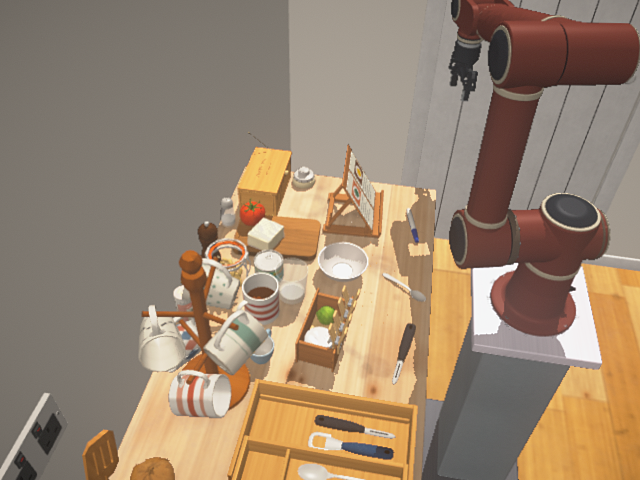

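View pics/top.png

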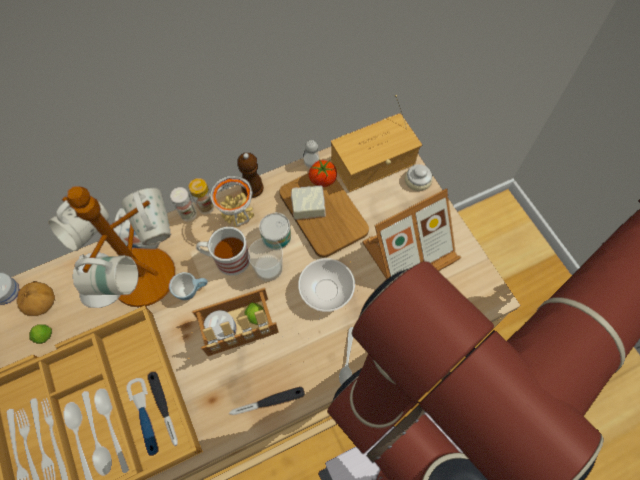

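The scene camera shows the caddy near (325,330), the bowl at (343,262) and the stand at (352,190). In the top view they are at (235,320), (327,287) and (415,235). Next I enlarge the caddy and stand.

```bash
python3 - <<'E'
from h import *
def crop(f,x,y,w,h,s): return cv2.resize(load(f)['frame'][y:y+h,x:x+w,::-1],None,fx=s,fy=s,interpolation=cv2.INTER_CUBIC)
a=np.vstack([crop('scene',290,280,80,60+20,5)[:300],crop('scene',315,140,80,60,5)])
b=np.vstack([crop('top',190,285,100,75,4),crop('top',362,185,100,75,4)])
cv2.imwrite('pics/c1.png',np.hstack([a,b])); print(a.shape,b.shape)
E
```

```text
(600, 400, 3) (600, 400, 3)
```

View pics/c1.png

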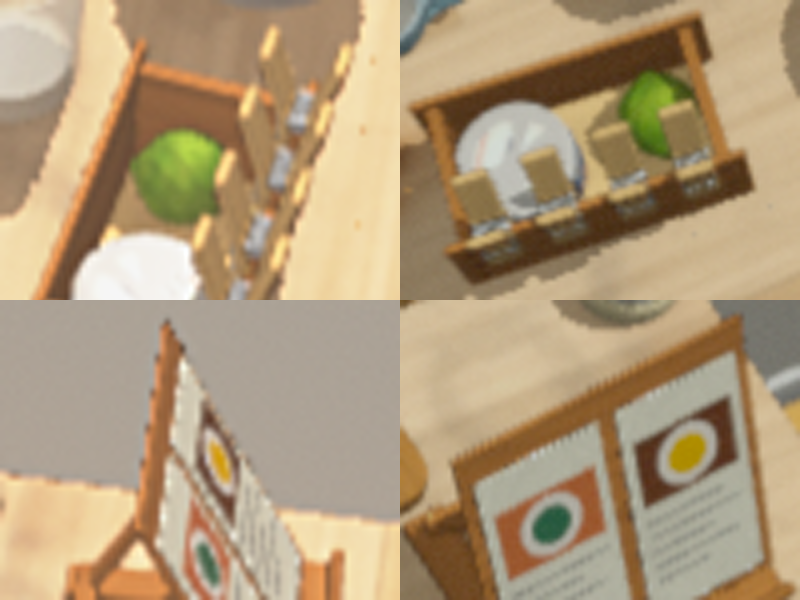

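```bash
python3 - <<'E'
from h import *
s,t=load('scene'),load('top')
for q in[(193.2,310.8),(266.2,288),(276.2,323),(202,346.7)]: print('caddy',onz(t,*q,.078).round(3))
L=tri((s,344.4,187),(t,375.2,225.5)); Rr=tri((s,348,144.4),(t,447.5,189.2))
print(L,Rr,np.linalg.norm(L-Rr)); print(proj(s,[L,Rr]),proj(t,[L,Rr]))
for q in[(299,287),(354.5,287)]: print('bowlrim',onz(t,*q,.046).round(3))
for q in[(327,261),(327,311)]: print('bowlrim',onz(t,*q,.046).round(3))
w=np.array(r.grab_frame('wrist')['world_to_cam']); st=r.state(); Rt=R.from_quat(st['tool_rot']).as_matrix()
print('wristcam in tool', (Rt.T@((-w[:3,:3].T@w[:3,3])-st['ee_pos'])).round(3), (Rt.T@w[:3,:3].T).round(3)); print(Rt.round(3))
E
```

```text
caddy [0.55  0.287 0.078]
caddy [0.529 0.12  0.078]
caddy [0.445 0.132 0.078]
caddy [0.466 0.297 0.078]
[ 0.51434764 -0.14081187  0.1816289 ] [ 0.52840815 -0.33144356  0.18066794] 0.1911519375318158
[[343.31804085 186.1556246 ]
 [348.08088862 144.46661591]] [[375.42361127 227.13509373]
 [447.48205256 189.06842088]]
bowlrim [0.51  0.049 0.046]
bowlrim [ 0.454 -0.067  0.046]
bowlrim [ 0.541 -0.038  0.046]
bowlrim [0.43  0.016 0.046]
wristcam in tool [ 0.068 -0.001 -0.142] [[-0.    -0.963 -0.27 ]
 [ 1.    -0.     0.   ]
 [-0.001 -0.27   0.963]]
[[ 0.928  0.372 -0.   ]
 [ 0.372 -0.928  0.002]
 [ 0.    -0.002 -1.   ]]
```

Request:
drive_tool(motion=[0.504, -0.654, -0.01, -1.065, 0, 0.504, -0.654, -0.01, -1.065, 0, 0.504, -0.654, -0.01, -1.065, 0, 0.504, -0.654, -0.01, -1.065, 0, 0.504, -0.654, -0.01, -1.065, 0, 0.504, -0.654, -0.01, -1.065, 0, 0.504, -0.654, -0.01, -1.065, 0, 0.504, -0.654, -0.01, -1.065, 0, 0.504, -0.654, -0.01, -1.065, 0, 0.504, -0.654, -0.01, -1.065, 0, 0.504, -0.654, -0.01, -1.065, 0, 0.504, -0.654, -0.01, -1.065, 0])

```text
time: 1.15
ee_pos: [0.3683, -0.0972, 0.2373]
tool_rot: [0.75, 0.661, 0.0, 0.0]
wrist_force: [0.5, -0.7, -0.1]
opening: 0.0854
gripper_force: 0.0
```

```bash
cat >> h.py <<'E'
def rel(p,yaw=None):
    "shift (tool axes) to p and turn so that tool y points at world angle yaw (deg)"
    s=r.state(); M=R.from_quat(s['tool_rot']).as_matrix(); a=np.degrees(np.arctan2(M[1,1],M[0,1]))
    t=0 if yaw is None else -np.radians((yaw-a+180)%360-180)
    print('shift',(M.T@(np.array(p)-s['ee_pos'])).round(4),'turn',round(t,4),'| at',s['ee_pos'].round(4),'yaw',a.round(2),'t',round(s['time'],2))
E
python3 -c "
from h import *
rel([.456,.215,.24],-7.2)"
```

```text
shift [ 0.3207  0.0479 -0.0027] turn -0.0 | at [ 0.3683 -0.0972  0.2373] yaw -7.2 t 1.15
```

Request:
drive_tool(motion=[0.305, 0.046, -0.003, 0, 0, 0.305, 0.046, -0.003, 0, 0, 0.305, 0.046, -0.003, 0, 0, 0.305, 0.046, -0.003, 0, 0, 0.305, 0.046, -0.003, 0, 0, 0.305, 0.046, -0.003, 0, 0, 0.305, 0.046, -0.003, 0, 0, 0.305, 0.046, -0.003, 0, 0, 0.305, 0.046, -0.003, 0, 0, 0.305, 0.046, -0.003, 0, 0])

```text
time: 1.98
ee_pos: [0.4517, 0.1983, 0.2398]
tool_rot: [0.749, 0.662, -0.001, -0.0]
wrist_force: [-0.7, 0.7, -0.7]
opening: 0.0855
gripper_force: 0.0
```

```bash
python3 -c "
from h import *
snap('wrist','w1'); rel([.456,.215,.24],-7.2)"
```

```text
shift [ 0.0179  0.0021 -0.0001] turn 0.0012 | at [0.4517 0.1975 0.2399] yaw -7.13 t 2.03
```

View pics/w1.png

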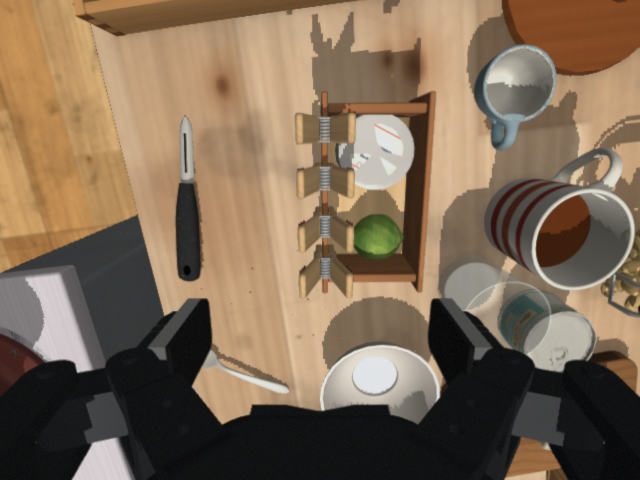

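Clear view: the coils are at (324.5,128), (324,178), (325,227) and (325,268), and the rim ends at (325,93) and (325,292).

```bash
python3 - <<'E'
from h import *
w=load('w1')
for q in[(324.5,128),(324,178),(325,227),(325,268)]: print('coil',onz(w,*q,.086).round(4))
a,b=onz(w,325,93,.078),onz(w,325,292,.078); print(a,b,np.linalg.norm(a-b),np.degrees(np.arctan2(*(a-b)[:2])))
for q in[(296,128),(355,127),(297,180),(354,180)]: print('tip',onz(w,*q,.131).round(4))
print('back wall',onz(w,419,290,.078),onz(w,436,93,.078))
print('bowl l/r rim',onz(w,321,392,.046),onz(w,441,392,.046), 'top',onz(w,381,345,.046))
E
```

```text
coil [0.4638 0.2742 0.086 ]
coil [0.4589 0.2361 0.086 ]
coil [0.4549 0.196  0.086 ]
coil [0.4506 0.1602 0.086 ]
[0.46746542 0.30021174 0.078     ] [0.4476112  0.13463737 0.078     ] 0.16676048660202544 6.837757075756493
tip [0.4447 0.2754 0.131 ]
tip [0.4831 0.2713 0.131 ]
tip [0.4406 0.2418 0.131 ]
tip [0.479 0.237 0.131]
back wall [0.53143404 0.12615944 0.078     ] [0.55313814 0.28988425 0.078     ]
bowl l/r rim [0.42813881 0.00480118 0.046     ] [ 0.55727582 -0.01164534  0.046     ] top [0.49690366 0.05441295 0.046     ]
```

Request:
drive_tool(motion=[-0.001, 0.0035, 0.1, 0, 0.3, -0.001, 0.0035, 0.135, 0, 0.3, -0.001, 0.0035, 0.135, 0, 0.3, -0.001, 0.0035, 0.135, 0, 0.3, -0.001, 0.0035, 0.135, 0, 0.3, -0.001, 0.0035, 0.135, 0, 0.3, -0.001, 0.0035, 0.135, 0, 0.5, -0.001, 0.0035, 0.135, 0, 0.5, -0.001, 0.0035, 0.135, 0, 0.5], grip_force=20)

```text
time: 2.78
ee_pos: [0.4569, 0.1968, 0.1082]
tool_rot: [0.75, 0.662, 0.002, 0.001]
wrist_force: [-1.2, 0.2, 1.8]
opening: 0.0428
gripper_force: 0.8
```

Request:
drive_tool(motion=[0, 0, 0, 0, 0.58, 0, 0, 0, 0, 0.58, 0, 0, 0, 0, 0.58, 0, 0, 0, 0, 0.58])

```text
time: 3.12
ee_pos: [0.4574, 0.1969, 0.1081]
tool_rot: [0.75, 0.662, 0.002, 0.001]
wrist_force: [0.3, 0.0, 5.7]
opening: 0.0359
gripper_force: 4.1
```

Request:
drive_tool(motion=[0, 0, 0, 0, 0.3, 0, 0, 0, 0, 0.3, 0.02, -0.002, 0, 0, 0.3, 0.04, -0.002, 0, 0, 0.3, 0.04, -0.002, 0, 0, 0.3, 0.04, -0.002, 0, 0, 0.3, 0.04, -0.002, 0, 0, 0.5, 0.04, -0.002, 0, 0, 0.58, 0.04, -0.002, 0, 0, 0.58, 0.04, -0.002, 0, 0, 0.58, 0.04, -0.002, 0, 0, 0.58])

```text
time: 4.03
ee_pos: [0.4588, 0.236, 0.1059]
tool_rot: [0.75, 0.661, 0.0, 0.0]
wrist_force: [-0.8, -0.0, 3.7]
opening: 0.0361
gripper_force: 3.7
```

Request:
drive_tool(motion=[0, 0, 0, 0, 0.3, 0, 0, 0, 0, 0.3, 0.02, 0, 0, 0, 0.3, 0.0385, 0, 0, 0, 0.3, 0.0385, 0, 0, 0, 0.3, 0.0385, 0, 0, 0, 0.3, 0.0385, 0, 0, 0, 0.5, 0.0385, 0, 0, 0, 0.58, 0.0385, 0, 0, 0, 0.58, 0.0385, 0, 0, 0, 0.58, 0.0385, 0, 0, 0, 0.58])

```text
time: 4.95
ee_pos: [0.464, 0.2742, 0.1066]
tool_rot: [0.75, 0.661, 0.001, 0.0]
wrist_force: [-0.5, -0.9, 5.6]
opening: 0.036
gripper_force: 9.9
```

Request:
drive_tool(motion=[0, 0, 0, 0, 0.75, 0, 0, 0, 0, 0.75, 0, 0, 0, 0, 0.75, 0, 0, 0, 0, 0.75, 0, 0, -0.02, 0, 0.75, 0, 0, -0.05, 0, 0.75, 0, 0, -0.08, 0, 0.75, 0, 0, -0.12, 0, 0.75, 0, 0, -0.16, 0, 0.75, 0, 0, -0.16, 0, 0.75])

```text
time: 5.78
ee_pos: [0.4666, 0.2755, 0.2751]
tool_rot: [0.75, 0.661, 0.007, 0.002]
wrist_force: [0.3, 1.2, 1.4]
opening: 0.0292
gripper_force: 20.0
```

```bash
python3 -c "
from h import *
L=np.array([ .5143,-.1408,.1816]);Q=np.array([.5284,-.3314,.1807]);m=(L+Q)/2;print(m,(L-Q)/np.linalg.norm(L-Q))
snap('wrist','w2'); rel([.46,-.19,.27],4.2)"
```

```text
[ 0.52135 -0.2361   0.18115] [-0.0737745   0.99726383  0.00470901]
shift [-0.4621  0.0528 -0.0007] turn -0.1989 | at [0.4655 0.275  0.2712] yaw -7.19 t 5.83
```

View pics/w2.png

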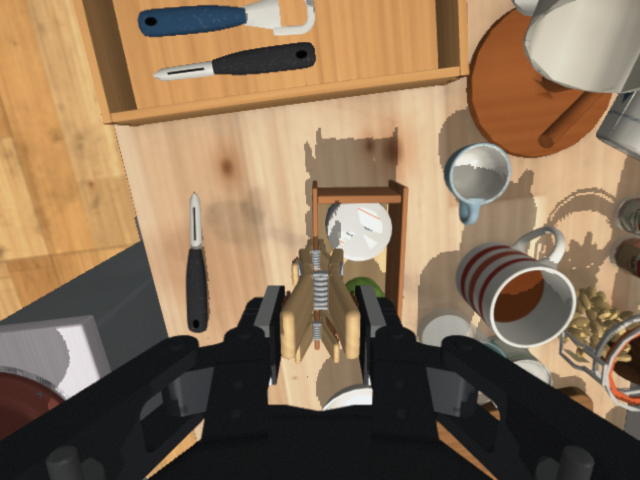

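Peg A, a firm one, is held and stands vertical, with its coil at (321,290). Now to the left card.

Request:
drive_tool(motion=[-0.462, 0.053, -0.01, -0.199, 0.75, -0.462, 0.053, -0.01, -0.199, 0.75, -0.462, 0.053, -0.01, -0.199, 0.75, -0.462, 0.053, -0.01, -0.199, 0.75, -0.462, 0.053, -0.01, -0.199, 0.75, -0.462, 0.053, -0.01, -0.199, 0.75, -0.462, 0.053, -0.01, -0.199, 0.75, -0.462, 0.053, -0.01, -0.199, 0.75, -0.462, 0.053, -0.01, -0.199, 0.75, -0.462, 0.053, -0.01, -0.199, 0.75, -0.462, 0.053, -0.01, -0.199, 0.75, -0.462, 0.053, -0.01, -0.199, 0.75])

```text
time: 6.83
ee_pos: [0.4566, -0.1952, 0.2732]
tool_rot: [0.683, 0.731, -0.001, -0.001]
wrist_force: [0.8, 0.8, -0.0]
opening: 0.0289
gripper_force: 20.0
```

Request:
drive_tool(motion=[0, 0, 0, 0, 0.75, 0, 0, 0, 0, 0.75])

```text
time: 7.0
ee_pos: [0.4575, -0.1903, 0.2736]
tool_rot: [0.681, 0.732, 0.0, -0.002]
wrist_force: [-0.3, 0.8, -1.0]
opening: 0.0292
gripper_force: 20.0
```

```bash
python3 -c "
from h import *
snap('wrist','w3'); rel([.518,-.193,.27],4.2)"
```

```text
shift [-0.0079  0.0599  0.0039] turn 0.0009 | at [ 0.4577 -0.1896  0.274 ] yaw 4.25 t 7.05
```

View pics/w3.png

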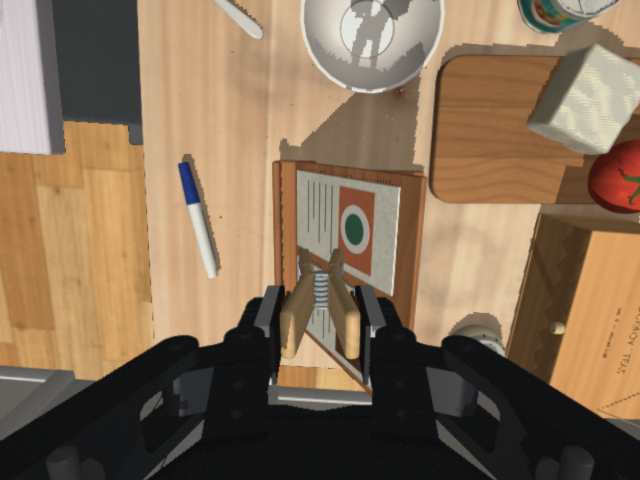

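The left end of the panel's top edge is near (426,176), and the edge runs down to about (413,330). I'll enlarge it.

```bash
python3 -c "
from h import *
f=load('w3')['frame'][160:345,360:460,::-1]; cv2.imwrite('pics/c3.png',cv2.resize(f,None,fx=3.2*1.25,fy=3.2,interpolation=cv2.INTER_CUBIC)) if 0 else cv2.imwrite('pics/c3.png',cv2.resize(f,None,fx=3.2,fy=3.2,interpolation=cv2.INTER_CUBIC))"
```

```text
(no output)
```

View pics/c3.png

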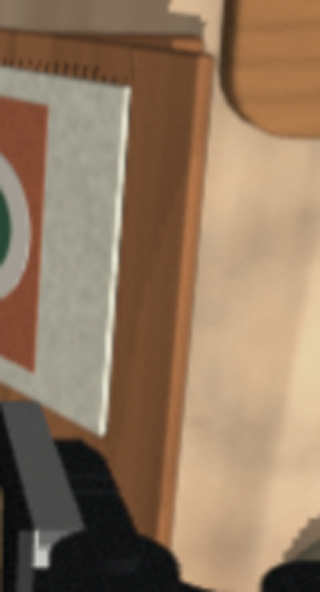

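```bash
python3 - <<'E'
from h import *
w=load('w3'); s=load('scene'); t=load('top')
a,b=onz(w,423.4,177.2,.181),onz(w,411.9,328.7,.181); print(a,b,np.degrees(np.arctan2(-(a-b)[0],(a-b)[1])))
print('tri', tri((w,423.4,177.2),(s,344.4,187),(t,375.2,225.5)))
c=[onz(w,400.6,187.5,.181-.018),onz(w,392.2,296,.181-.018)]; print('card',c,np.linalg.norm(c[0]-c[1]))
E
```

```text
[ 0.51901864 -0.13985463  0.181     ] [ 0.52668056 -0.24662016  0.181     ] 4.1047377943190035
tri [ 0.5155666  -0.14008175  0.18264443]
card [array([ 0.50946906, -0.14941676,  0.163     ]), array([ 0.51380415, -0.23021612,  0.163     ])] 0.0809155749587955
```

Request:
drive_tool(motion=[-0.0046, 0.03, 0, 0, 0.75, -0.0046, 0.062, 0.01, 0, 0.75, -0.0046, 0.062, 0.02, 0, 0.75, -0.0046, 0.062, 0.025, 0, 0.75, -0.0046, 0.062, 0.025, 0, 0.75, -0.0046, 0.062, 0.025, 0, 0.75])

```text
time: 7.55
ee_pos: [0.5197, -0.1894, 0.25]
tool_rot: [0.68, 0.733, -0.0, -0.0]
wrist_force: [-0.3, -1.3, -0.8]
opening: 0.029
gripper_force: 20.2
```

```bash
python3 -c "
from h import *
rel([.520,-.190,.231],4.2); d=snap('scene','s4'); snap('wrist','w4')
a=cv2.resize(d['frame'][120:220,310:400,::-1],None,fx=4.4,fy=4.4,interpolation=cv2.INTER_CUBIC);b=cv2.resize(load('w4')['frame'][200:420,270:450,::-1],None,fx=2,fy=2,interpolation=cv2.INTER_CUBIC);cv2.imwrite('pics/c4.png',np.hstack([a,b]))"
```

```text
shift [-0.0006  0.0002  0.019 ] turn 0.0019 | at [ 0.5197 -0.1894  0.25  ] yaw 4.31 t 7.55
```

View pics/c4.png

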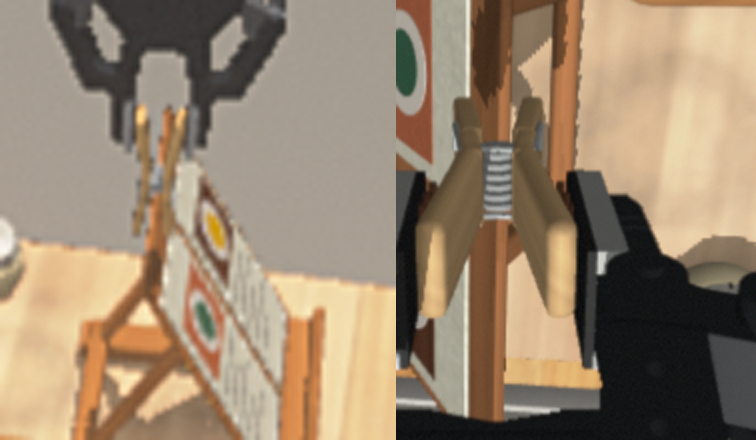

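The open jaws, with tips at crop (467,110) and (532,110), straddle the panel edge strip, whose right side is at about crop x=512. I'll check this by projection.

```bash
python3 - <<'E'
from h import *
w=load('w4')
f=lambda p:((proj(w,p)-[270,200])*2+[396,0]).round(1)
y=np.array([-.0737,.9973,0])
for t in(.03,0,-.02,-.045):
    c=np.array([.522,-.190,.181])+t*y; print(t,f([c-[.0022,0,-.00125],c+[.0022,0,-.00125]]).tolist())
p=np.array([.5197,-.1894,.1935]); x=np.array([.997,.074,0])
for q in(-.0065,.0065): print('jaw',f([p+x*q+.01*y, p+x*q-.01*y]).tolist())
print('coil',f([p+[0,0,.036]+.01*y,p+[0,0,.036]-.01*y]).tolist())
g=cv2.cvtColor(w['frame'],cv2.COLOR_RGB2GRAY)
for v in(208,228,345,360): print(v,g[v,300:350].tolist())
E
```

```text
0.03 [[496.9, 17.2], [511.8, 16.7]]
0 [[496.7, 115.2], [511.1, 113.7]]
-0.02 [[496.7, 176.6], [510.7, 174.4]]
-0.045 [[496.6, 249.2], [510.2, 246.3]]
jaw [[473.8, 92.1], [474.3, 158.1]]
jaw [[519.6, 92.1], [519.0, 158.1]]
coil [[497.0, 135.4], [496.9, 212.8]]
208 [164, 165, 166, 166, 170, 222, 217, 130, 93, 87, 70, 55, 51, 54, 52, 49, 50, 50, 49, 47, 49, 53, 67, 76, 83, 85, 83, 75, 84, 104, 111, 117, 119, 122, 121, 122, 122, 121, 122, 121, 120, 118, 116, 117, 117, 117, 115, 111, 81, 59]
228 [164, 164, 164, 167, 176, 224, 214, 115, 63, 52, 51, 51, 52, 51, 51, 49, 49, 49, 52, 53, 53, 61, 77, 84, 87, 88, 95, 84, 112, 115, 117, 118, 118, 119, 118, 120, 137, 146, 188, 193, 192, 192, 192, 191, 191, 190, 185, 152, 75, 60]
345 [164, 168, 166, 168, 204, 212, 141, 92, 85, 88, 89, 89, 88, 87, 84, 84, 80, 77, 82, 95, 126, 127, 123, 118, 117, 155, 205, 208, 205, 203, 203, 199, 199, 195, 196, 194, 194, 195, 195, 196, 190, 143, 99, 93, 99, 120, 144, 163, 172, 180]
360 [161, 163, 162, 170, 221, 222, 142, 91, 84, 87, 89, 87, 88, 84, 83, 83, 81, 80, 84, 105, 126, 126, 121, 116, 119, 184, 201, 201, 199, 198, 198, 197, 196, 194, 194, 194, 195, 195, 196, 195, 194, 194, 198, 201, 202, 201, 200, 197, 197, 196]
```

Request:
drive_tool(motion=[0, 0, 0.007, 0, 0.75, 0, 0, 0.013, 0, 0.75, 0, 0, 0.019, 0, 0.75, 0, 0, 0.019, 0, 0.75, 0, 0, 0.019, 0, 0.75])

```text
time: 8.07
ee_pos: [0.5199, -0.1904, 0.2304]
tool_rot: [0.681, 0.733, -0.0, -0.001]
wrist_force: [-0.9, 1.1, -1.1]
opening: 0.0291
gripper_force: 20.2
```

Request:
drive_tool(motion=[0, 0.002, 0.001, 0, 0.64, 0, 0.005, 0.001, 0, 0.61, 0, 0.008, 0.001, 0, 0.58, 0, 0.011, 0.001, 0, 0.55, 0, 0.014, 0.001, 0, 0.5, 0, 0.017, 0.001, 0, 0.42, 0, 0.02, 0.001, 0, 0.34, 0, 0.02, 0.001, 0, 0.27, 0, 0.02, 0.001, 0, 0.25, 0, 0.02, 0.001, 0, 0.25])

```text
time: 8.9
ee_pos: [0.5405, -0.1891, 0.2306]
tool_rot: [0.68, 0.733, 0.0, 0.0]
wrist_force: [0.8, 0.6, -0.2]
opening: 0.0638
gripper_force: 0.4
```

```bash
python3 -c "
from h import *
rel([.540,-.190,.231],4.2); d=snap('scene','s5'); snap('wrist','w5')
a=cv2.resize(d['frame'][120:220,310:400,::-1],None,fx=4.4,fy=4.4,interpolation=cv2.INTER_CUBIC);b=cv2.resize(load('w5')['frame'][200:420,270:450,::-1],None,fx=2,fy=2,interpolation=cv2.INTER_CUBIC);cv2.imwrite('pics/c5.png',np.hstack([a,b]))"
```

```text
shift [-0.0009 -0.0006 -0.0004] turn 0.0007 | at [ 0.5405 -0.1891  0.2306] yaw 4.24 t 8.9
```

View pics/c5.png

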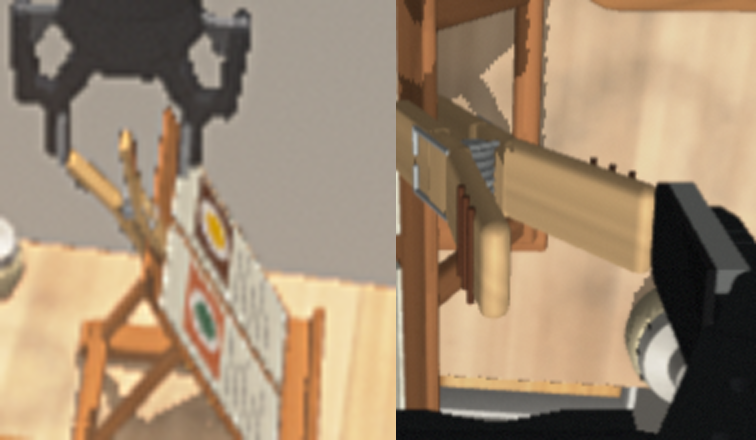

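The peg is clamped about 9 mm on the edge and leans along the panel. Next I regrip it tilted and push it home along the panel.

Request:
drive_tool(motion=[0, 0.005, -0.003, 0, 0.15, 0, 0.012, -0.003, 0, 0.15, 0, 0.018, 0, 0, 0.15, 0, 0.018, 0.008, 0, 0.15, 0, 0.018, 0.008, 0, 0.2, 0, 0.018, 0.008, 0, 0.35, 0, 0.018, 0.008, 0, 0.5, 0, 0.018, 0.008, 0, 0.6, 0, 0.018, 0.008, 0, 0.6])

```text
time: 9.75
ee_pos: [0.5583, -0.1878, 0.2225]
tool_rot: [0.681, 0.733, 0.0, 0.0]
wrist_force: [0.7, -0.1, -1.1]
opening: 0.0398
gripper_force: 18.8
```

Request:
drive_tool(motion=[0, 0, 0, 0, 0.8, 0, 0, 0, 0, 0.8, 0, 0, 0, 0, 0.8, 0, 0, 0, 0, 0.8])

```text
time: 10.08
ee_pos: [0.5583, -0.1878, 0.2225]
tool_rot: [0.68, 0.733, 0.0, 0.0]
wrist_force: [-0.0, -0.2, -0.3]
opening: 0.0397
gripper_force: 18.8
```

```bash
python3 -c "
from h import *
rel([.540,-.190,.231],4.2); print(r.state()['wrist_force'],r.state()['ft_torque']);d=snap('scene','s6'); snap('wrist','w6')
a=cv2.resize(d['frame'][120:220,310:400,::-1],None,fx=4.4,fy=4.4,interpolation=cv2.INTER_CUBIC);b=cv2.resize(load('w6')['frame'][200:420,270:450,::-1],None,fx=2,fy=2,interpolation=cv2.INTER_CUBIC);cv2.imwrite('pics/c6.png',np.hstack([a,b]))"
```

```text
shift [-0.0009 -0.0184 -0.0085] turn 0.0007 | at [ 0.5583 -0.1878  0.2225] yaw 4.24 t 10.08
[-0.02214604 -0.18435198 -0.34135821] [-0.03474801 -0.0064824   0.05680909]
```

View pics/c6.png

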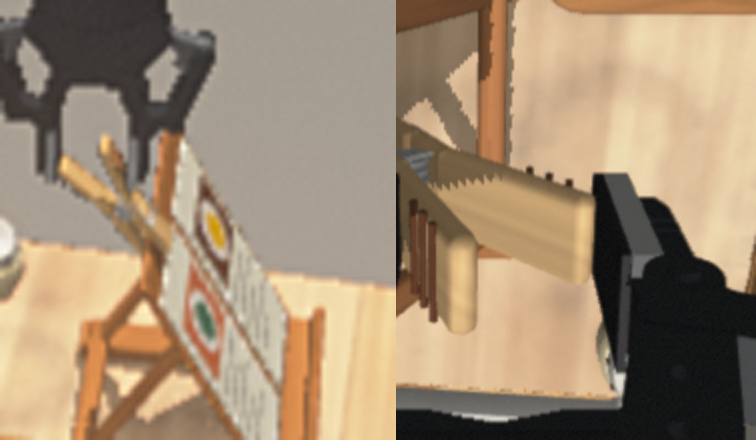

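The front finger's end bears halfway up the front handle, so 20 N is too little leverage. I'll grip slightly higher and harder.

Request:
drive_tool(motion=[0, 0, 0, 0, 0.4, 0, 0, 0, 0, 0.4, 0, 0, -0.004, 0, 0.4, 0, 0, -0.004, 0, 0.6, 0, 0, -0.004, 0, 0.7, 0, 0, -0.004, 0, 0.7, 0, 0, -0.004, 0, 0.7, 0, 0, -0.004, 0, 0.7], grip_force=40)

```text
time: 10.85
ee_pos: [0.5582, -0.1877, 0.2261]
tool_rot: [0.68, 0.733, -0.0, -0.0]
wrist_force: [0.7, 0.5, -0.1]
opening: 0.0324
gripper_force: 36.5
```

Request:
drive_tool(motion=[0, -0.002, 0.0035, 0, 0.7, 0, -0.004, 0.007, 0, 0.7, 0, -0.006, 0.0104, 0, 0.7, 0, -0.0075, 0.013, 0, 0.7, 0, -0.009, 0.0156, 0, 0.7, 0, -0.009, 0.0156, 0, 0.7])

```text
time: 11.35
ee_pos: [0.5513, -0.1887, 0.2139]
tool_rot: [0.68, 0.733, 0.002, 0.003]
wrist_force: [1.9, 0.9, 8.2]
opening: 0.0327
gripper_force: 38.8
```

Request:
drive_tool(motion=[0, -0.001, 0.002, 0, 0.7, 0, -0.002, 0.004, 0, 0.7, 0, -0.003, 0.006, 0, 0.7, 0, -0.003, 0.006, 0, 0.7])

```text
time: 11.68
ee_pos: [0.5515, -0.1895, 0.2134]
tool_rot: [0.68, 0.733, 0.004, 0.007]
wrist_force: [5.9, 3.4, 19.6]
opening: 0.0327
gripper_force: 43.5
```

```bash
python3 -c "
from h import *
d=snap('scene','s7'); snap('wrist','w7')
a=cv2.resize(d['frame'][120:220,310:400,::-1],None,fx=4.4,fy=4.4,interpolation=cv2.INTER_CUBIC);b=cv2.resize(load('w7')['frame'][200:420,270:450,::-1],None,fx=2,fy=2,interpolation=cv2.INTER_CUBIC);cv2.imwrite('pics/c7.png',np.hstack([a,b]))"
```

```text
(no output)
```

View pics/c7.png

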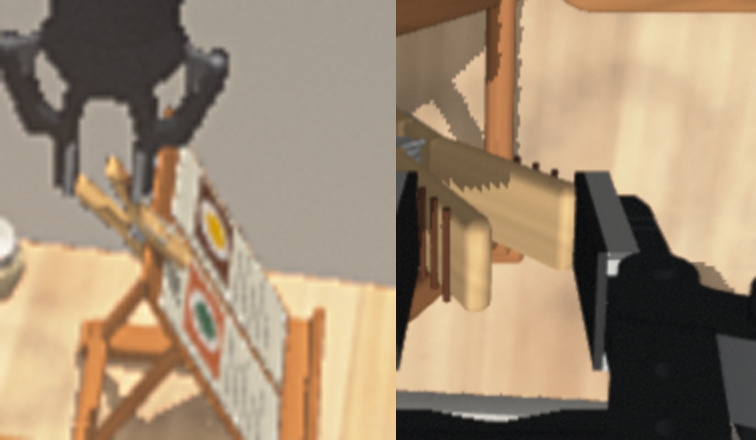

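The front jaw now reaches onto the left card, with its tip at crop (188,258), and the push has come to a hard stop. I'll check the depth numerically and use no more pictures.

```bash
python3 - <<'E'
from h import *
s=load('s7')
x=np.array([.997*.866,.074*.866,-.5]);z=np.array([.997*.5,.074*.5,.866]);y=np.array([-.074,.997,0]);e=np.array([.522,-.190,.181])
f=lambda p:((proj(s,p)-[310,120])*4.4).round(0).tolist()
for d in(18,22,25,28):
  for g in (-.007,-.012): print(d,g,f([e-z*d/1e3+x*g+y*k*.01 for k in(-1,1)]))
for d in(18,23,28): print('coil',d,f([e+z*(36-d)/1e3]),'tips',f([e+z*(81-d)/1e3+x*k for k in(-.015,.015)]))
E
```

```text
18 -0.007 [[171.0, 248.0], [168.0, 268.0]]
18 -0.012 [[178.0, 245.0], [176.0, 265.0]]
22 -0.007 [[174.0, 253.0], [171.0, 273.0]]
22 -0.012 [[181.0, 250.0], [179.0, 270.0]]
25 -0.007 [[176.0, 256.0], [174.0, 277.0]]
25 -0.012 [[183.0, 254.0], [181.0, 274.0]]
28 -0.007 [[178.0, 260.0], [176.0, 280.0]]
28 -0.012 [[185.0, 257.0], [183.0, 277.0]]
coil 18 [[132.0, 218.0]] tips [[120.0, 154.0], [75.0, 171.0]]
coil 23 [[136.0, 224.0]] tips [[123.0, 160.0], [79.0, 177.0]]
coil 28 [[140.0, 230.0]] tips [[127.0, 166.0], [83.0, 184.0]]
```

Request:
drive_tool(motion=[0, 0.002, -0.004, 0, 0.7, 0, 0.002, -0.004, 0, 0.6, 0, 0.002, -0.004, 0, 0.5, 0, 0.002, -0.004, 0, 0.35, 0, 0.002, -0.004, 0, 0.35, 0, 0.002, -0.006, 0, 0.4, 0, 0.002, -0.006, 0, 0.5, 0, 0.002, -0.006, 0, 0.54, 0, 0.002, -0.006, 0, 0.54, 0, 0.002, -0.006, 0, 0.54])

```text
time: 12.62
ee_pos: [0.5479, -0.1884, 0.2102]
tool_rot: [0.68, 0.733, -0.0, -0.001]
wrist_force: [-2.4, 0.2, 0.0]
opening: 0.0395
gripper_force: 15.5
```

Request:
drive_tool(motion=[0, 0, 0, 0, 0.57, 0, 0, 0, 0, 0.57, 0, -0.001, 0.002, 0, 0.57, 0, -0.002, 0.004, 0, 0.57, 0, -0.003, 0.006, 0, 0.57, 0, -0.004, 0.0075, 0, 0.57, 0, -0.004, 0.0075, 0, 0.57])

```text
time: 13.2
ee_pos: [0.5488, -0.1893, 0.2101]
tool_rot: [0.68, 0.733, 0.004, 0.006]
wrist_force: [4.8, 3.0, 15.6]
opening: 0.0374
gripper_force: 21.2
```

```bash
cat >> h.py <<'E'
def blobs(d,y0,y1,x0,x1):
    "wrist view: steel-coil-like grey pixels (low saturation, mid value)"
    h=cv2.cvtColor(d['frame'][y0:y1,x0:x1],cv2.COLOR_RGB2HSV); return h
E
python3 - <<'E'
from h import *
# template: compare scene peg silhouette vs. baseline frame before (s4 has arm) -> use original 'scene'
d=snap('scene','s8'); b=load('scene')['frame'].astype(int); f=d['frame'].astype(int)
h=cv2.cvtColor(d['frame'],cv2.COLOR_RGB2HSV)
diff=np.abs(f-b).sum(2)>60
ok=diff&(h[:,:,1]>60)&(h[:,:,0]<25)&(h[:,:,2]>90)
for v in range(150,186): print(v,''.join('#' if ok[v,u] else ('.' if diff[v,u] else ' ') for u in range(318,362)))
E
```

```text
150 ..........              ...............     
151 ..........              ..............      
152    .......              ..............      
153     ......              .............       
154     ......              .......##...        
155     ......        ##    ......   ..         
156     ......        ###   .....#              
157     ......        ###.  .....#              
158     ......        ####  .....#              
159     ......       .####  .....               
160     .....####.    ##### .....               
161     .....#####    .#### .....               
162     .....######    #####.....               
163      ....#######   .####.....               
164        ..  ######   ####....#               
165       ...   ######  .###..##                
166              ######  ###..                  
167              ####### #####                  
168              .############ ##               
169                .########## ##               
170                 .#####.### ###              
171                  .####..# ####.             
172                   .###... ####              
173                    .##...  #####            
174                      ##..## #####           
175                      ######  #####          
176                      .#####   #####         
177                        ##  #  #####         
178                        ##  ########         
179                        ##   #######         
180                             #..####         
181                              ...##.         
182                              ....           
183                              ....           
184                         ##    ...           
185                         ##     ..
```

```bash
cat >> h.py <<'E'
X=np.array([.997*.866,.074*.866,-.5]);Z=np.array([.997*.5,.074*.5,.866]);Y=np.array([-.074,.997,0]);EL=np.array([.522,-.190,.181]);ER=np.array([.5283,-.276,.181])
def pz(d,u,v,e,k=0):
    "pixel -> (x_p,z_p) in mm on the peg's plane, k mm along the edge"
    c,w=ray(d,u,v); q=c+w*(((e+Y*k/1e3-c)@Y)/(w@Y)); return (np.array([X@(q-e),Z@(q-e)])*1e3).round(1)
E
python3 - <<'E'
from h import *
s=load('s8')
for n,u,v in[('fronttip',333,155),('fronttipR',335,156),('backtip',327.5,160),('backtipL',327,163),('jawtip',354.5,180.5),('jawtipR',355.5,176),('coil',341,171),('coil2',341,173)]: print(n,[pz(s,u,v,EL,k).tolist() for k in(-10,0,10)])
E
```

```text
fronttip [[-1.0, 61.3], [-5.1, 67.2], [-9.1, 73.2]]
fronttipR [[-4.3, 56.3], [-8.3, 62.3], [-12.4, 68.3]]
backtip [[19.7, 53.2], [15.5, 59.2], [11.2, 65.2]]
backtipL [[25.5, 45.2], [21.2, 51.3], [16.9, 57.3]]
jawtip [[-14.8, -36.9], [-18.7, -30.1], [-22.7, -23.4]]
jawtipR [[-24.0, -24.3], [-27.8, -17.7], [-31.7, -11.1]]
coil [[3.8, 6.5], [-0.3, 12.9], [-4.4, 19.2]]
coil2 [[6.9, 0.6], [2.7, 7.0], [-1.4, 13.4]]
```

Request:
drive_tool(motion=[0, 0.004, -0.007, 0, 0.7, 0, 0.004, -0.007, 0, 0.7, 0, 0.004, -0.007, 0, 0.7, 0, 0.001, -0.007, 0, 0.7, 0, -0.002, -0.007, 0, 0.7, 0, -0.004, -0.007, 0, 0.7, 0, -0.005, -0.005, 0, 0.7, 0, -0.006, -0.003, 0, 0.7, 0, -0.007, -0.001, 0, 0.7, 0, -0.007, -0.001, 0, 0.7])

```text
time: 14.08
ee_pos: [0.5461, -0.1904, 0.2152]
tool_rot: [0.68, 0.733, 0.007, 0.012]
wrist_force: [13.1, 4.7, 25.5]
opening: 0.0321
gripper_force: 40.9
```

Request:
drive_tool(motion=[0, 0.004, -0.012, 0, 0.6, 0, 0.004, -0.012, 0, 0.4, 0, 0.004, -0.012, 0, 0.2, 0, 0.004, -0.012, 0, 0.1, 0, 0.004, -0.04, 0, 0.1, 0, 0.004, -0.075, 0, 0.1, 0, 0.004, -0.1, 0, 0.1, 0, 0.004, -0.1, 0, 0.1, 0, 0.004, -0.1, 0, 0.1])

```text
time: 14.83
ee_pos: [0.5411, -0.1893, 0.3044]
tool_rot: [0.681, 0.733, -0.0, 0.0]
wrist_force: [0.8, 0.5, -0.4]
opening: 0.0769
gripper_force: 0.0
```

```bash
python3 - <<'E'
from h import *
d=snap('scene','s9'); w=snap('wrist','w9'); print(r.state()['ee_pos'])
b=load('scene')['frame'].astype(int); diff=np.abs(d['frame'].astype(int)-b).sum(2)>45
h=cv2.cvtColor(d['frame'],cv2.COLOR_RGB2HSV)
for v in range(150,190): print(v,''.join(('#' if h[v,u,1]>70 else 'o') if diff[v,u] else ' ' for u in range(318,362)))
# wrist: project expected home peg
for n,p in[('coil',EL+Z*.008),('ftip',EL+Z*.053-X*.02),('btip',EL+Z*.053+X*.02),('edge',EL),('jawF',EL-Z*.028-X*.008)]: print(n,proj(w,[p-Y*.01,p+Y*.01]).round(0).tolist(), proj(d,[p-Y*.01,p+Y*.01]).round(1).tolist())
h=cv2.cvtColor(w['frame'],cv2.COLOR_RGB2HSV); c=proj(w,[EL+Z*.03])[0].astype(int); print(c)
for v in range(c[1]-50,c[1]+50,2): print(v,''.join('o' if h[v,u,1]<50 and h[v,u,2]>60 else ('#' if h[v,u,2]>170 else('+' if h[v,u,2]>110 else '.')) for u in range(c[0]-70,c[0]+60)))
E
```

```text
[ 0.54018877 -0.18874096  0.30142167]
150                                             
151                                             
152                                             
153                      o                      
154                      ###o                   
155                      ####o                  
156                      ####o                  
157                      ####                   
158           ##o        ####o                  
159          o###        ####                   
160          #####       o###                   
161          ######       ###o                  
162           ######      ####                  
163           #######     ####                  
164           o#######    o###                  
165             o###### o  ###                  
166              ########o ###                  
167              oo####### o####                
168                o###### o## #                
169                 o#####oo## ##               
170                  o#### o##o###              
171                    o#o oo####
[... 7312 characters left out ...]
#########################
284 ooooooo................ooooooooo.........++.....++++++++++++++++++++++++++.........+++++++++++++++################################
286 ooooooo..................oooooooooo.......+.....+++++++++++++++++++++++........+++++++++++++++++++################################
288 ooooooo...................ooooooooooo.....++....++++++++++++++++++++........++++++++++++++++++##+++###############################
290 ooooooo....oooo...........ooooooooooooo+..+.....+++++++++++++++++........+++++++......++++++++##+++###############################
292 ooooooo...ooooooo.........ooooooooooooo+..+.....++++++++++++++.........++++++.....+++++++++++###++################################
```

The pixel dumps match the fully home projection: jaw tip u≈271 against 271, back tip 361 against 360, front tip about 306 against 306. So peg A is home on the left card. Next is peg D.

```bash
python3 -c "
from h import *
rel([.452,.160,.24],-7.0)"
```

```text
shift [ 0.3542 -0.062   0.0624] turn 0.1959 | at [ 0.5402 -0.1887  0.3014] yaw 4.22 t 14.93
```

Request:
drive_tool(motion=[0.354, -0.062, 0, 0.196, 0.3, 0.354, -0.062, 0, 0.196, 0.3, 0.354, -0.062, 0, 0.196, 0.3, 0.354, -0.062, 0, 0.196, 0.3, 0.354, -0.062, 0, 0.196, 0.3, 0.354, -0.062, 0.062, 0.196, 0.3, 0.354, -0.062, 0.062, 0.196, 0.3, 0.354, -0.062, 0.062, 0.196, 0.3, 0.354, -0.062, 0.062, 0.196, 0.3, 0.354, -0.062, 0.062, 0.196, 0.3, 0.354, -0.062, 0.062, 0.196, 0.3, 0.354, -0.062, 0.062, 0.196, 0.3])

```text
time: 15.93
ee_pos: [0.4526, 0.1591, 0.2406]
tool_rot: [0.749, 0.663, -0.001, -0.001]
wrist_force: [0.2, -0.5, 0.5]
opening: 0.0602
gripper_force: 0.0
```

```bash
python3 -c "
from h import *
rel([.452,.160,.105],-7.0)"
```

```text
shift [ 0.0011 -0.0004  0.1356] turn 0.0006 | at [0.4526 0.1591 0.2406] yaw -6.97 t 15.93
```

Request:
drive_tool(motion=[0.001, -0.0004, 0.04, 0, 0.3, 0.001, -0.0004, 0.08, 0, 0.3, 0.001, -0.0004, 0.115, 0, 0.3, 0.001, -0.0004, 0.134, 0, 0.3, 0.001, -0.0004, 0.134, 0, 0.3, 0.001, -0.0004, 0.134, 0, 0.3, 0.001, -0.0004, 0.134, 0, 0.5, 0.001, -0.0004, 0.134, 0, 0.58, 0.001, -0.0004, 0.134, 0, 0.58, 0.001, -0.0004, 0.134, 0, 0.58, 0.001, -0.0004, 0.134, 0, 0.58], grip_force=20)

```text
time: 16.85
ee_pos: [0.455, 0.1608, 0.112]
tool_rot: [0.749, 0.663, 0.002, 0.001]
wrist_force: [-3.2, -0.1, 5.7]
opening: 0.0363
gripper_force: 9.4
```

Request:
drive_tool(motion=[0, 0, 0, 0, 0.75, 0, 0, 0, 0, 0.75, 0, 0, 0, 0, 0.75, 0, 0, 0, 0, 0.75])

```text
time: 17.18
ee_pos: [0.4567, 0.161, 0.1135]
tool_rot: [0.749, 0.663, 0.004, 0.002]
wrist_force: [-0.5, -0.6, 7.2]
opening: 0.0291
gripper_force: 21.0
```

Request:
drive_tool(motion=[0, 0, -0.02, 0, 0.75, 0, 0, -0.05, 0, 0.75, 0, 0, -0.08, 0, 0.75, 0, 0, -0.12, 0, 0.75, 0, 0, -0.16, 0, 0.75, 0, 0, -0.17, 0, 0.75, 0, 0, -0.17, 0, 0.75])

```text
time: 17.77
ee_pos: [0.4559, 0.1609, 0.286]
tool_rot: [0.749, 0.663, 0.006, 0.003]
wrist_force: [0.1, 0.3, -0.2]
opening: 0.0291
gripper_force: 20.5
```

```bash
python3 - <<'E'
from h import *
s=r.state(); print(s['wrist_force'],s['opening'])
w=snap('wrist','w10'); M=R.from_quat(s['tool_rot']).as_matrix(); h=cv2.cvtColor(w['frame'],cv2.COLOR_RGB2HSV)
for dz in (.028,.034): # coil pixel if throat is dz beyond TCP
    p=s['ee_pos']-[0,0,dz-.008]; print(dz,proj(w,[p+M[:,0]*.01,p-M[:,0]*.01]).round(1).tolist())
w2=load('w2'); 
for f in('w2','w10'):
    d=load(f); h=cv2.cvtColor(d['frame'],cv2.COLOR_RGB2HSV); print(f)
    for v in range(262,325,3): print(v,''.join('o' if h[v,u,1]<50 and h[v,u,2]>60 else ('#' if h[v,u,2]>170 else('+' if h[v,u,2]>110 else '.')) for u in range(280,365)))
rel([.526,-.276,.262],4.2)
E
```

```text
[ 0.06384015  0.26298258 -0.2310534 ] 0.029059658096624034
0.028 [[320.9, 269.5], [320.9, 308.4]]
0.034 [[320.7, 265.3], [320.7, 303.1]]
w2
262 ############+...++ooo...........oooooooo+++++++++.........++.oo+#++++++++++++++++++++
265 ############+####+oooo......+++++ooooooo++++++++..+......++.oooo+++++++++++++++++++++
268 ##################oooo.......++++ooooooo++++++++........+++.oooo+++++++++++++++++++++
271 ##################oooo..........+....ooooooooooo.........+.ooooo+++++++++++++++++++++
274 ##################+oooo....++++++oooooooooooooooo.++.....+.oooo++++++++++++++++++++++
277 ##################+......+++++++++oooooooooooooo+.........++...+++++++++++++.........
280 ##################+....++++++++++.oooooooooooooo+...........+++++++++................
283 #################+....+++++++++++ooooooooooooooo+...........++++++...................
286 ....+##########+....+++++++++++++.oooooooooooooo+.............++................ooooo
289 .....########+....++++++++++++++++oooooooooooooo+..............+++...............oooo
292 .....++...+#+....+++++++++++++++++oooooooooooooo+.......
[... 2213 characters left out ...]
++..++....+######++++++++++++......+++++++++++++++++##########+.......
307 .++###########+++.+++...++#######++++++++++++.......++++.+++++++++############.......
310 .++############+++++....+########++++++++++++o+......+++++++++++++############.......
313 .++############+++++...+#########+++++++++ooooo#+......+++++++++++############.......
316 ..+############+++++..+############++++oooooooooo++.+....+++++++++############.......
319 ..+############++++...+#############+oooooooooooooo+++.....+++++++############.......
322 ..+############+++...+##############oooooooooooooooo#+++....++++++############.......
shift [-0.4247  0.124   0.0201] turn -0.1955 | at [0.4546 0.1606 0.2821] yaw -7.0 t 17.82
```

Peg D is firm too, held about 7 mm lower in the fingers and leaning about 5°. I'll carry it high over peg A to the right card.

Request:
drive_tool(motion=[-0.426, 0.13, -0.048, -0.196, 0.75, -0.426, 0.13, -0.048, -0.196, 0.75, -0.426, 0.13, -0.048, -0.196, 0.75, -0.426, 0.13, -0.048, -0.196, 0.75, -0.426, 0.13, -0.048, -0.196, 0.75, -0.426, 0.13, -0.048, -0.196, 0.75, -0.426, 0.13, -0.048, -0.196, 0.75, -0.426, 0.13, -0.048, -0.196, 0.75, -0.426, 0.13, -0.048, -0.196, 0.75, -0.426, 0.13, -0.048, -0.196, 0.75, -0.426, 0.13, -0.048, -0.196, 0.75, -0.426, 0.13, -0.048, -0.196, 0.75])

```text
time: 18.82
ee_pos: [0.5295, -0.2838, 0.3234]
tool_rot: [0.683, 0.731, -0.001, -0.001]
wrist_force: [0.0, 0.7, -1.2]
opening: 0.0291
gripper_force: 20.5
```

Request:
drive_tool(motion=[0, 0, 0, 0, 0.75, 0, 0, 0.02, 0, 0.75, 0, 0, 0.045, 0, 0.75, 0, 0, 0.066, 0, 0.75, 0, 0, 0.066, 0, 0.75, 0, 0, 0.066, 0, 0.75, 0, 0, 0.066, 0, 0.75])

```text
time: 19.4
ee_pos: [0.5305, -0.2775, 0.261]
tool_rot: [0.68, 0.733, 0.0, 0.0]
wrist_force: [1.1, -0.3, -0.6]
opening: 0.029
gripper_force: 20.5
```

```bash
python3 - <<'E'
from h import *
s=r.state(); w=snap('wrist','w11'); snap('scene','s11'); M=R.from_quat(s['tool_rot']).as_matrix(); g=cv2.cvtColor(w['frame'],cv2.COLOR_RGB2GRAY); h=cv2.cvtColor(w['frame'],cv2.COLOR_RGB2HSV)
rel([.5323,-.278,.237],4.2); print(s['opening'])
P=np.array([.5273,-.278,.181])
for t in(.05,.03,.01,0,-.04): 
    c=P+Y*t; print('edge',t,proj(w,[c-X*.0025,c+X*.0025]).round(1).tolist())
j=s['ee_pos']-[0,0,.0635]
for k in(-.007,0): print('jaw c',k,proj(w,[j+M[:,1]*k+M[:,0]*.01,j+M[:,1]*k-M[:,0]*.01]).round(1).tolist())
for v in list(range(150,310,5)): print(v,''.join('o' if h[v,u,1]<50 and h[v,u,2]>60 else ('#' if h[v,u,2]>170 else('+' if h[v,u,2]>110 else ('-' if h[v,u,2]>75 else '.'))) for u in range(265,385)))
E
```

```text
shift [0.0002 0.0012 0.0254] turn 0.0013 | at [ 0.531  -0.2782  0.2624] yaw 4.28 t 19.5
0.029005221667578372
edge 0.05 [[311.7, 172.5], [319.0, 172.1]]
edge 0.03 [[311.8, 205.7], [319.0, 205.0]]
edge 0.01 [[312.0, 237.4], [319.0, 236.4]]
edge 0 [[312.1, 252.7], [318.9, 251.5]]
edge -0.04 [[312.4, 310.4], [318.9, 308.7]]
jaw c -0.007 [[308.7, 243.8], [309.0, 275.9]]
jaw c 0 [[320.7, 243.8], [320.7, 275.9]]
150 +++++++++++++++++ooooooooooooooooo#++++++-.......-------++++++++###############++++########++++#########################
155 ++++++++++++++++#ooooooooooooooooo#++++++++-.....-------+++++++++##############++++########+++##########################
160 oooooooooooooooooooooooooooooooooo#+++++++++-....-------++++++++++++###########++++########++++#########################
165 ++++++++oooooooooooooooooooooooooo#++++++++++----------+++++++++++++++#########++++########+++##########################
170 +++++++++++++++++++++++++++++++++++++++++++++--..-----+####++++++++++++++######+++#########++++#########################
175 ++++++++++++++++++++++++++++++++++++++++++++++-----++-+#######
[... 2608 characters left out ...]
ooooooooooo++++++++------------+###########################################
285 ###+-------oooooooo...-+--------+++++-----oooooooooooooo+++++++++++--------------...+++###+++++++++++++++++#############
290 #+oooooooooooo........--------+++++------+oooooooooooooo++++++++++++++---------------..-++......oooooooooooo+###########
295 oooooooooooo........--------++++++-------+oooooooooooooo++++++++++++++++++---------------.........oooooooooooo+#########
300 ooooooooooo.......---------+++++---------+oooooooooooooo++++++++++++++++++++++----++++++++++-......ooooooooooooo........
305 oooooooooo......--+++++++++++++----------+++-++++++++#####+++++++++++++++++++++++###########+-.......ooooooooooooo......
```

The edge strip at u≈313–319 and the jaw centre at u≈309 agree with the prediction. Descending.

Request:
drive_tool(motion=[0, 0.0012, 0.008, 0, 0.75, 0, 0.0012, 0.016, 0, 0.75, 0, 0.0012, 0.022, 0, 0.75, 0, 0.0012, 0.025, 0, 0.75, 0, 0.0012, 0.025, 0, 0.75, 0, 0.0012, 0.025, 0, 0.75])

```text
time: 20.0
ee_pos: [0.5312, -0.278, 0.2347]
tool_rot: [0.681, 0.733, -0.0, -0.0]
wrist_force: [-0.5, 0.8, -0.1]
opening: 0.0291
gripper_force: 20.5
```

Request:
drive_tool(motion=[0, 0.002, 0.001, 0, 0.64, 0, 0.005, 0.001, 0, 0.61, 0, 0.008, 0.001, 0, 0.58, 0, 0.011, 0.001, 0, 0.55, 0, 0.014, 0.001, 0, 0.5, 0, 0.017, 0.001, 0, 0.42, 0, 0.02, 0.001, 0, 0.34, 0, 0.02, 0.001, 0, 0.27, 0, 0.02, 0.001, 0, 0.25, 0, 0.02, 0.001, 0, 0.25])

```text
time: 20.83
ee_pos: [0.5513, -0.2766, 0.2343]
tool_rot: [0.68, 0.733, -0.0, -0.0]
wrist_force: [0.2, -0.5, 0.3]
opening: 0.0639
gripper_force: 0.0
```

```bash
python3 - <<'E'
from h import *
w=snap('wrist','w12'); s=r.state(); print(s['ee_pos'],s['wrist_force'])
E0=np.array([.5273,-.278,.181]); h=cv2.cvtColor(w['frame'],cv2.COLOR_RGB2HSV)
for d in(8,12,16):
  print(d,{n:proj(w,[p-Y*.01,p+Y*.01]).round(0).tolist() for n,p in[('coil',E0+Z*(36-d)/1e3),('ftip',E0+Z*(81-d)/1e3-X*.02),('btip',E0+Z*(81-d)/1e3+X*.02),('jawF',E0-Z*d/1e3-X*.009)]})
for v in range(215,345,4): print(v,''.join('o' if h[v,u,1]<50 and h[v,u,2]>60 else ('#' if h[v,u,2]>170 else('+' if h[v,u,2]>110 else ('-' if h[v,u,2]>75 else '.'))) for u in range(255,420)))
E
```

```text
[ 0.55130718 -0.27663562  0.23431477] [ 0.7657487  -0.56565659  0.70782799]
8 {'coil': [[301.0, 300.0], [300.0, 263.0]], 'ftip': [[308.0, 355.0], [308.0, 306.0]], 'btip': [[390.0, 328.0], [392.0, 285.0]], 'jawF': [[259.0, 280.0], [257.0, 247.0]]}
12 {'coil': [[298.0, 297.0], [297.0, 260.0]], 'ftip': [[304.0, 349.0], [303.0, 302.0]], 'btip': [[384.0, 324.0], [386.0, 282.0]], 'jawF': [[256.0, 278.0], [255.0, 245.0]]}
16 {'coil': [[294.0, 294.0], [293.0, 258.0]], 'ftip': [[299.0, 345.0], [298.0, 298.0]], 'btip': [[378.0, 321.0], [380.0, 279.0]], 'jawF': [[254.0, 276.0], [252.0, 244.0]]}
215 oooooo+-++++++---+++++++++++++++++++++++++++++++++++++++++++++++++++---+##+++++#++++++++++###########################################################################
219 oooooo+-++++++---++++++++-------------------------------------------.---++++++++++------+############################################################################
223 oooooo+-++++++---++++++++++++++++++++++++++++++++++++++++++++++++---------++++++++++++++++###########################################################################
[... 4400 characters left out ...]
....................
331 #########+----+++---+++++++###########------++++############+#########################################################################-oooooooo......................
335 ###########+--+++---+++++++###########++----++++############+########################################################################+ooooooooo......................
339 ###############++---+++++++#############----#++############++########################################################################-oooooooooo.....................
343 ##################+-+++++++###################+#####################################################################################+oooooooooooo....................
```

Peg D is clamped about 12 mm deep and aligned with the panel. Now I regrip at 40 N and push it home.

Request:
drive_tool(motion=[0, 0.006, 0, 0, 0.15, 0, 0.011, 0, 0, 0.15, 0, 0.011, 0.005, 0, 0.15, 0, 0.011, 0.01, 0, 0.15, 0, 0.011, 0.01, 0, 0.3, 0, 0.011, 0.01, 0, 0.45, 0, 0.011, 0.01, 0, 0.6, 0, 0.011, 0.01, 0, 0.7, 0, 0.011, 0.01, 0, 0.7, 0, 0.011, 0.01, 0, 0.7, 0, 0.011, 0.01, 0, 0.7], grip_force=40)

```text
time: 21.8
ee_pos: [0.5624, -0.2758, 0.2244]
tool_rot: [0.68, 0.733, 0.0, 0.0]
wrist_force: [-0.2, 0.1, -0.2]
opening: 0.0339
gripper_force: 36.0
```

Request:
drive_tool(motion=[0, -0.002, 0.0035, 0, 0.7, 0, -0.004, 0.007, 0, 0.7, 0, -0.006, 0.0104, 0, 0.7, 0, -0.0075, 0.013, 0, 0.7, 0, -0.009, 0.0156, 0, 0.7, 0, -0.009, 0.0156, 0, 0.7, 0, -0.009, 0.0156, 0, 0.7])

```text
time: 22.38
ee_pos: [0.5555, -0.2768, 0.212]
tool_rot: [0.68, 0.733, 0.002, 0.003]
wrist_force: [2.3, 0.9, 8.1]
opening: 0.0341
gripper_force: 38.6
```

Request:
drive_tool(motion=[0, -0.001, 0.002, 0, 0.7, 0, -0.002, 0.004, 0, 0.7, 0, -0.003, 0.006, 0, 0.7, 0, -0.003, 0.006, 0, 0.7, 0, -0.001, 0.002, 0, 0.7, 0, -0.001, 0.002, 0, 0.6, 0, -0.001, 0.002, 0, 0.5, 0, -0.001, 0.002, 0, 0.35, 0, -0.001, 0.002, 0, 0.35, 0, -0.001, 0.002, 0, 0.35])

```text
time: 23.22
ee_pos: [0.5518, -0.2763, 0.2055]
tool_rot: [0.681, 0.733, -0.0, -0.001]
wrist_force: [0.1, 0.3, -0.1]
opening: 0.0555
gripper_force: 0.0
```

```bash
cat >> h.py <<'E'
def dump(w,E0,ds=(20,24,28),rows=None):
    h=cv2.cvtColor(w['frame'],cv2.COLOR_RGB2HSV)
    for d in ds: print(d,{n:proj(w,[p-Y*.01,p+Y*.01]).round(0).tolist() for n,p in[('coil',E0+Z*(36-d)/1e3),('ftip',E0+Z*(81-d)/1e3-X*.02),('btip',E0+Z*(81-d)/1e3+X*.02),('jawF',E0-Z*d/1e3-X*.009)]})
    for v in rows: print(v,''.join('o' if h[v,u,1]<50 and h[v,u,2]>60 else ('#' if h[v,u,2]>170 else('+' if h[v,u,2]>110 else ('-' if h[v,u,2]>75 else '.'))) for u in range(240,400)))
E
python3 - <<'E'
from h import *
w=snap('wrist','w13'); s=r.state(); print(s['ee_pos'],s['wrist_force'],s['opening'])
dump(w,np.array([.5273,-.278,.181]),rows=range(230,350,5))
E
```

```text
[ 0.55178882 -0.27626669  0.20539531] [-0.34419728 -1.01870576  0.22491855] 0.05536106346216431
20 {'coil': [[285.0, 317.0], [284.0, 277.0]], 'ftip': [[287.0, 387.0], [286.0, 333.0]], 'btip': [[382.0, 353.0], [384.0, 305.0]], 'jawF': [[241.0, 294.0], [239.0, 258.0]]}
24 {'coil': [[282.0, 314.0], [280.0, 274.0]], 'ftip': [[282.0, 380.0], [280.0, 327.0]], 'btip': [[375.0, 348.0], [378.0, 301.0]], 'jawF': [[239.0, 291.0], [236.0, 256.0]]}
28 {'coil': [[278.0, 311.0], [277.0, 271.0]], 'ftip': [[277.0, 374.0], [275.0, 322.0]], 'btip': [[369.0, 343.0], [371.0, 297.0]], 'jawF': [[236.0, 289.0], [234.0, 254.0]]}
230 ooooooooooo+++++-.......---++----++++++++++++++++++++++++++++++++++++++++++++++++--------+++###++++++++++++#####################################################
235 ooooooooooo#++++--......---+++---+###############################++++----------+++++++++++++###+++-++##+++######################################################
240 ooooooooooo#+++++++-....---+++---++##################+++-----------+++++++++++++++++++++++++###+++++###++#################################################
[... 2771 characters left out ...]
##########++##############-.............
330 .............oo++-++++++-+--------++++############+++#############################################################################++##############+.............
335 ............ooo++-++++++----------+++##############++###########################+#################################################+################.............
340 ...........oooo#+-++++++-+--------+++##############++############################################################################++#################-...........
345 ..........-+++++++++++++----------++++##############+##############################################################+#################################+..........
```

Request:
drive_tool(motion=[0, -0.001, 0.001, 0, 0.45, 0, -0.001, 0.001, 0, 0.57, 0, -0.001, 0.001, 0, 0.57, 0, -0.001, 0.001, 0, 0.57, 0, -0.002, 0.003, 0, 0.57, 0, -0.003, 0.005, 0, 0.57, 0, -0.004, 0.007, 0, 0.57, 0, -0.005, 0.009, 0, 0.57, 0, -0.005, 0.009, 0, 0.57])

```text
time: 24.02
ee_pos: [0.5526, -0.2775, 0.2063]
tool_rot: [0.68, 0.733, 0.004, 0.007]
wrist_force: [7.4, 6.3, 22.4]
opening: 0.0375
gripper_force: 25.7
```

Solid stop, so peg D is home. Release, rise and go to the tired peg C.

Request:
drive_tool(motion=[0, -0.001, 0.001, 0, 0.5, 0, -0.001, 0.001, 0, 0.35, 0, -0.001, 0, 0, 0.2, 0, -0.001, 0, 0, 0.1, 0, -0.001, -0.03, 0, 0.1, 0, -0.001, -0.07, 0, 0.1, 0, -0.001, -0.1, 0, 0.1, 0, -0.001, -0.1, 0, 0.1])

```text
time: 24.68
ee_pos: [0.5482, -0.2785, 0.305]
tool_rot: [0.681, 0.733, 0.001, 0.005]
wrist_force: [0.2, -0.9, 1.4]
opening: 0.0771
gripper_force: 0.0
```

```bash
python3 -c "
from h import *
w=snap('wrist','w14'); dump(w,np.array([.5273,-.278,.181]),ds=(24,28),rows=range(205,300,5))
rel([.457,.1968,.24],-7.0)"
```

```text
24 {'coil': [[299.0, 247.0], [299.0, 221.0]], 'ftip': [[304.0, 271.0], [303.0, 239.0]], 'btip': [[358.0, 260.0], [359.0, 231.0]], 'jawF': [[268.0, 238.0], [267.0, 213.0]]}
28 {'coil': [[296.0, 246.0], [296.0, 220.0]], 'ftip': [[301.0, 269.0], [300.0, 238.0]], 'btip': [[354.0, 259.0], [355.0, 229.0]], 'jawF': [[266.0, 237.0], [265.0, 212.0]]}
205 ooooo-ooo+++++++oooo-..-oooooooooooooo+---------+++++-+++++++++--------------------..--++++++++-----+###########################################################
210 ooooo-oo++++++++++ooo+..+ooooooooooooo-........-------+++++++++++++++-----------+++++++++++++++-++++++##########################################################
215 ooooo-oo+++++++++++ooo-.+oo+---------o-..........---------------------+++++--------------++++++++++++###########################################################
220 ooooo+-oo++++++++++oooo--oo++++++++-o----------..-------+----------++++++++++++++++++++++++++++++++++###########################################################
225 oooooo--oo+++++++++oooo--oo++++++++oo++++++oooo--------oooooooooo----++-----++++++++++++++++
[... 1770 characters left out ...]
--+++++###################################################################################+++#ooooooooooooooooooo
285 #######################################++--------+++++######################################################################################++oooooooooooooooooo
290 ############+++####++++++##########++++++###++---++++++##########################################################################################+oooooooooooooo
295 ###########++++#+++++#############################+###++########################################################+++++++###############################-ooooooooo
shift [ 0.4804 -0.0555  0.0593] turn 0.1959 | at [ 0.5474 -0.278   0.3016] yaw 4.22 t 24.73
```

Request:
drive_tool(motion=[0.48, -0.0555, 0, 0.196, 0.3, 0.48, -0.0555, 0, 0.196, 0.3, 0.48, -0.0555, 0, 0.196, 0.3, 0.48, -0.0555, 0, 0.196, 0.3, 0.48, -0.0555, 0, 0.196, 0.3, 0.48, -0.0555, 0, 0.196, 0.3, 0.48, -0.0555, 0, 0.196, 0.3, 0.48, -0.0555, 0.06, 0.196, 0.3, 0.48, -0.0555, 0.06, 0.196, 0.3, 0.48, -0.0555, 0.06, 0.196, 0.3, 0.48, -0.0555, 0.06, 0.196, 0.3, 0.48, -0.0555, 0.06, 0.196, 0.3])

```text
time: 25.73
ee_pos: [0.453, 0.1994, 0.2339]
tool_rot: [0.749, 0.663, -0.002, -0.001]
wrist_force: [0.1, -0.8, -0.2]
opening: 0.0596
gripper_force: 0.0
```

Request:
drive_tool(motion=[0, 0, 0, 0, 0.3, 0, 0, 0, 0, 0.3, 0, 0, 0, 0, 0.3], grip_force=20)

```text
time: 25.98
ee_pos: [0.4549, 0.1971, 0.2359]
tool_rot: [0.749, 0.663, -0.002, -0.0]
wrist_force: [0.3, 0.2, -0.4]
opening: 0.0599
gripper_force: 0.0
```

```bash
python3 -c "
from h import *
rel([.457,.1968,.106],-7.0)"
```

```text
shift [0.0002 0.0025 0.1299] turn 0.0004 | at [0.4549 0.1971 0.2359] yaw -6.98 t 25.98
```

Request:
drive_tool(motion=[0, 0.002, 0.04, 0, 0.3, 0, 0.002, 0.08, 0, 0.3, 0, 0.002, 0.115, 0, 0.3, 0, 0.002, 0.13, 0, 0.3, 0, 0.002, 0.13, 0, 0.3, 0, 0.002, 0.13, 0, 0.5, 0, 0.002, 0.13, 0, 0.65, 0, 0.002, 0.13, 0, 0.75, 0, 0.002, 0.13, 0, 0.75, 0, 0.002, 0.13, 0, 0.75, 0, 0.002, 0.13, 0, 0.75])

```text
time: 26.9
ee_pos: [0.46, 0.1977, 0.111]
tool_rot: [0.749, 0.663, 0.003, 0.002]
wrist_force: [0.6, -1.3, 6.6]
opening: 0.0285
gripper_force: 21.5
```

Request:
drive_tool(motion=[0, 0, -0.02, 0, 0.75, 0, 0, -0.05, 0, 0.75, 0, 0, -0.08, 0, 0.75, 0, 0, -0.11, 0, 0.75, 0, 0, -0.11, 0, 0.75, 0, 0, -0.11, 0, 0.75])

```text
time: 27.4
ee_pos: [0.4591, 0.1978, 0.221]
tool_rot: [0.749, 0.663, 0.003, 0.001]
wrist_force: [0.2, -0.5, -0.9]
opening: 0.0283
gripper_force: 20.8
```

```bash
python3 -c "
from h import *
rel([.492,.010,.085],-7.0); rel([.492,-.022,.085],-7.0); print(r.state()['opening'])"
```

```text
shift [-0.1827  0.0547  0.1359] turn 0.0003 | at [0.4591 0.1978 0.221 ] yaw -6.98 t 27.4
shift [-0.2145  0.0586  0.1358] turn 0.0003 | at [0.4591 0.1978 0.221 ] yaw -6.98 t 27.4
0.028332818415414587
```

Request:
drive_tool(motion=[-0.21, 0.0585, 0, 0, 0.75, -0.21, 0.0585, 0, 0, 0.75, -0.21, 0.0585, 0, 0, 0.75, -0.21, 0.0585, 0, 0, 0.75, -0.21, 0.0585, 0, 0, 0.75, -0.21, 0.0585, 0.02, 0, 0.75, -0.21, 0.0585, 0.06, 0, 0.75, -0.21, 0.0585, 0.1, 0, 0.75, -0.21, 0.0585, 0.125, 0, 0.75, -0.21, 0.0585, 0.133, 0, 0.75, -0.21, 0.0585, 0.133, 0, 0.75, -0.21, 0.0585, 0.133, 0, 0.75])

```text
time: 28.4
ee_pos: [0.4902, -0.0181, 0.0849]
tool_rot: [0.749, 0.663, -0.0, -0.0]
wrist_force: [0.4, 0.0, 1.1]
opening: 0.0283
gripper_force: 20.8
```

Request:
drive_tool(motion=[0, 0, 0, 0, 0.6, 0, 0, 0, 0, 0.5, 0, 0, 0, 0, 0.35, 0, 0, 0, 0, 0.25, 0, 0, -0.03, 0, 0.25, 0, 0, -0.07, 0, 0.25, 0, 0, -0.11, 0, 0.3, 0, 0, -0.14, 0, 0.3, 0, 0, -0.14, 0, 0.3])

```text
time: 29.15
ee_pos: [0.4942, -0.0189, 0.2343]
tool_rot: [0.749, 0.663, 0.005, 0.006]
wrist_force: [1.6, -0.2, 0.7]
opening: 0.0595
gripper_force: 0.0
```

```bash
python3 - <<'E'
from h import *
rel([.4605,.2362,.24],-7.0)
w=snap('wrist','w15'); h=cv2.cvtColor(w['frame'],cv2.COLOR_RGB2HSV); c=np.array([.492,-.006,.03]); q=proj(w,[c])[0].astype(int); print(q)
a=np.linspace(0,6.283,9); print(proj(w,[np.array([.492+.066*np.cos(t),-.006+.066*np.sin(t),.046]) for t in a]).round(0).tolist())
for v in range(max(0,q[1]-90),q[1]+90,6): print(v,''.join('W' if h[v,u,1]<60 and h[v,u,2]>120 else ('p' if h[v,u,1]>=60 and h[v,u,2]>120 else '.') for u in range(max(0,q[0]-100),q[0]+100,2)))
E
```

```text
shift [ 0.2491 -0.0643 -0.007 ] turn 0.0004 | at [ 0.4942 -0.0189  0.2343] yaw -6.98 t 29.15
[313 199]
[[386.0, 194.0], [360.0, 144.0], [304.0, 128.0], [254.0, 157.0], [242.0, 212.0], [271.0, 257.0], [322.0, 270.0], [369.0, 245.0], [386.0, 194.0]]
109 ppppppppppppppppppppppppppppppppppppppppp.....ppppppppppppppppppppppppppppppppppppppppppppp...WWWWWW
115 ppppppppppppppppppppppppppppppppppppppppp.....ppppppppppppppppp.pppp...ppppppppppppppppppppppppWWWW.
121 pppppppppppppppppppppppppppp.p.ppppppppppp....pppppppppppppppppp.pp.....p..ppppppppppppppppppppppppp
127 ppppppppppppppppppppppppp....p..pppppppppp.....ppppppppppppppppp........p..ppppppppppppppppppppppppp
133 pppppppppppppppppppppppppppp.pppp.ppppppppp.ppWWWWWWWppppppppppp........p...pppppppppppppppppppppppp
139 ppppppppppppppppppppppppppp...pp.ppWWWWWWWWWWWWWWWWWWWWWWWWWWWWWWp..........pppppppppppppppppppppppp
145 ppppppppppppppppppppppppp....pWWWWWWWWWWWWWWWWWWWWWWWWWWWWWWWWWWWWWWWWp..p...ppppppppppppppppppppppp
151 ppppppppppppppppppppppppppWWWWWWWWWWWWWWWWWWWWWWWWWWWWWWWWWWWWWWWWWWWWWWWWp...pppppppppppppppppppppp
157 pppppppp
[... 1597 characters left out ...]
WWWWWWWWWWWWWWWWWWWWWWWWWWWWWWWWWWW...........WW.....ppppppp.....ppppp
253 ppppppppppppppppppppppppWWWWWWWWWWWWWWWWWWWWWWWWWWWWWWWWWWWWWWW..........WW.......ppppppppp..ppppppp
259 ppppppppppppppppppppppppppppWWWWWWWWWWWWWWWWWWWWWWWWWWWWWWWWWW.......WWW...........pppppppp..ppppppp
265 ppppppppppppppppppppppppppppppppWWWWWWWWWWWWWWWWWWWWWWWWWWWW..WWWWWW...............pppppppp..ppppppp
271 pppppppppppppppppppppppppppppppppppppppWWWWWWWWWWWWWWWWWWWWWWWp........p.pp.p......ppppppp....pppppp
277 ppppppppppppppppppppppppppppppppppppppppppp.............pppppp...........p.ppp....ppppppp.....pppppp
283 ppppppppppppppppppppppppppppppppppppppppp...p.............ppppp.....p....pp..pppp.ppppppp......ppppp
```

Peg C lies in the bowl. Now peg B.

Request:
drive_tool(motion=[0.249, -0.064, 0, 0, 0.3, 0.249, -0.064, 0, 0, 0.3, 0.249, -0.064, 0, 0, 0.3, 0.249, -0.064, 0, 0, 0.3, 0.249, -0.064, 0, 0, 0.3, 0.249, -0.064, 0, 0, 0.3, 0.249, -0.064, 0, 0, 0.3, 0.249, -0.064, 0, 0, 0.3, 0.249, -0.064, 0, 0, 0.3, 0.249, -0.064, 0, 0, 0.3])

```text
time: 30.03
ee_pos: [0.4568, 0.2356, 0.2239]
tool_rot: [0.749, 0.662, -0.001, 0.0]
wrist_force: [0.6, -0.1, -0.4]
opening: 0.0598
gripper_force: 0.0
```

```bash
python3 -c "
from h import *
rel([.4605,.2362,.106],-7.0)"
```

```text
shift [0.0012 0.0037 0.1179] turn -0.0011 | at [0.4568 0.2356 0.2239] yaw -7.06 t 30.03
```

Request:
drive_tool(motion=[0.001, 0.003, 0.04, 0, 0.3, 0.001, 0.003, 0.08, 0, 0.3, 0.001, 0.003, 0.105, 0, 0.3, 0.001, 0.003, 0.118, 0, 0.3, 0.001, 0.003, 0.118, 0, 0.3, 0.001, 0.003, 0.118, 0, 0.5, 0.001, 0.003, 0.118, 0, 0.65, 0.001, 0.003, 0.118, 0, 0.75, 0.001, 0.003, 0.118, 0, 0.75, 0.001, 0.003, 0.118, 0, 0.75, 0.001, 0.003, 0.118, 0, 0.75])

```text
time: 30.95
ee_pos: [0.4625, 0.238, 0.1104]
tool_rot: [0.749, 0.663, 0.003, 0.002]
wrist_force: [-0.1, -1.3, 5.8]
opening: 0.0285
gripper_force: 21.0
```

Request:
drive_tool(motion=[0, 0, -0.02, 0, 0.75, 0, 0, -0.05, 0, 0.75, 0, 0, -0.08, 0, 0.75, 0, 0, -0.12, 0, 0.75, 0, 0, -0.12, 0, 0.75, 0, 0, -0.12, 0, 0.75])

```text
time: 31.45
ee_pos: [0.4621, 0.2382, 0.2317]
tool_rot: [0.749, 0.663, 0.004, 0.002]
wrist_force: [-0.9, 0.3, -1.0]
opening: 0.0289
gripper_force: 20.4
```

```bash
python3 -c "
from h import *
rel([.505,.008,.09],-7.0); print(r.state()['opening'])"
```

```text
shift [-0.2239  0.0694  0.1414] turn 0.0004 | at [0.4621 0.2382 0.2317] yaw -6.98 t 31.45
0.028857847516214175
```

Request:
drive_tool(motion=[-0.224, 0.069, 0, 0, 0.75, -0.224, 0.069, 0, 0, 0.75, -0.224, 0.069, 0, 0, 0.75, -0.224, 0.069, 0, 0, 0.75, -0.224, 0.069, 0, 0, 0.75, -0.224, 0.069, 0.01, 0, 0.75, -0.224, 0.069, 0.05, 0, 0.75, -0.224, 0.069, 0.09, 0, 0.75, -0.224, 0.069, 0.125, 0, 0.75, -0.224, 0.069, 0.138, 0, 0.75, -0.224, 0.069, 0.138, 0, 0.75, -0.224, 0.069, 0.138, 0, 0.75])

```text
time: 32.45
ee_pos: [0.5001, 0.0068, 0.0873]
tool_rot: [0.749, 0.663, -0.001, -0.001]
wrist_force: [0.5, -0.2, -0.1]
opening: 0.0284
gripper_force: 20.4
```

Request:
drive_tool(motion=[0, 0, 0, 0, 0.6, 0, 0, 0, 0, 0.5, 0, 0, 0, 0, 0.42, 0, 0, 0, 0, 0.4, 0, 0, -0.03, 0, 0.4, 0, 0, -0.07, 0, 0.4, 0, 0, -0.11, 0, 0.4, 0, 0, -0.15, 0, 0.4, 0, 0, -0.15, 0, 0.4, 0, 0, -0.15, 0, 0.4])

```text
time: 33.28
ee_pos: [0.5033, 0.0064, 0.2436]
tool_rot: [0.749, 0.663, 0.003, 0.003]
wrist_force: [0.1, 0.3, -0.4]
opening: 0.0512
gripper_force: 0.0
```

```bash
python3 - <<'E'
from h import *
w=snap('wrist','w16'); s=r.state(); print(s['ee_pos'],s['time']); h=cv2.cvtColor(w['frame'],cv2.COLOR_RGB2HSV); q=proj(w,[[.492,-.006,.03]])[0].astype(int); print(q)
for v in range(max(0,q[1]-80),q[1]+86,6): print(v,''.join('W' if h[v,u,1]<60 and h[v,u,2]>120 else ('p' if h[v,u,1]>=60 and h[v,u,2]>120 else '.') for u in range(max(0,q[0]-100),q[0]+100,2)))
# scene: what still differs from the start, to check both clipped pegs and the rest
d=snap('scene','s16'); b=load('scene')['frame'].astype(int); diff=np.abs(d['frame'].astype(int)-b).sum(2)>60
for v in range(135,190,2): print(v,''.join('#' if diff[v,u] else ' ' for u in range(310,375)))
s9=load('s9')['frame'].astype(int)[150:186,322:360]; print('peg A change since s9',(np.abs(d['frame'].astype(int)[150:186,322:360]-s9).sum(2)>60).sum())
E
```

```text
[0.50190825 0.00658828 0.24053406] 33.3333
[308 224]
144 pppppppppppppppppppppppppppppppppppppppppp....ppppppppppppppppppppp...pppppppppppppppppppppppppWWWWW
150 pppppppppppppppppppppppppppppppp.ppppppppp.....ppppppppppppppppppppp...pp.pppppppppppppppppppppppppp
156 ppppppppppppppppppppppppppp...ppppppppppppp....pppppppppppppppppp.p....pp.pppppppppppppppppppppppppp
162 pppppppppppppppppppppppppppp.pppppppppppppp....ppppppppp.pppppppp.p....pp..ppppppppppppppppppppppppp
168 pppppppppppppppppppppppppp..p.ppp.pppWWWWWWWWWWWWWWWWWWWWWWWWWWp........p..ppppppppppppppppppppppppp
174 pppppppppppppppppppppppppppp..pWWWWWWWWWWWWWWWWWWWWWWWWWWWWWWWWWWWWWW.......pppppppppppppppppppppppp
180 pppppppppppppppppppppppppppWWWWWWWWWWWWWWWWWWWWWWWWWWWWWWWWWWWWWWWWWWWWWWp..pppppppppppppppppppppppp
186 ppppppppppppppppppppppppWWWWWWWWWWWWWWWWWWWWWWWWWWWWWWWWWWWWWWWWWWWWWWWWWWWWpppppppppppppppppppppppp
192 pppppppppppppppppppppWWWWWWWWWW.....WWWWWWWWWWWWWWWWWWWWWWWWWWWWWWWWWWWWWWWWWWpppppppppppppppppppppp
198 ppppppppppppppppppppWWWWWWWWWWWW....WWWWWWWWWWWWWWWWWWW.....WWWWWWWWWWWWWWWWWWWWpppppppppppppppppp
[... 3179 characters left out ...]
############################# #            
173     ##########    ########################### ########      #####
175     ##########     ########################### ##########   # ###
177      ##########     ############################### ############ 
179      ##########    ##############################    ##########  
181      ###########  ################################   #########   
183       ################### #######################      #######   
185       #################             #############     #######    
187        ################               ############    ######     
189              ##########                ####################      
peg A change since s9 1198
```

```bash
python3 - <<'E'
from h import *
w=load('w14'); c=proj(w,[EL+Z*.03])[0].astype(int); print(c); dump(w,EL,ds=(24,28),rows=range(max(0,c[1]-30),c[1]+40,5))
print(r.hand_in())
E
```

```text
[311 102]
24 {'coil': [[299.0, 120.0], [298.0, 88.0]], 'ftip': [[304.0, 117.0], [304.0, 76.0]], 'btip': [[364.0, 118.0], [365.0, 82.0]], 'jawF': [[265.0, 122.0], [264.0, 93.0]]}
28 {'coil': [[296.0, 121.0], [295.0, 89.0]], 'ftip': [[301.0, 117.0], [300.0, 77.0]], 'btip': [[360.0, 119.0], [361.0, 83.0]], 'jawF': [[263.0, 122.0], [262.0, 93.0]]}
72 ++++++++++++++++++++++oooooooooooooo++----------------++++++++++++++++++++++++++++++++++++++++++++++++++++++---..------------------------+++++++++++++++++++++++
77 ++++++++++++++++++++++oooooooooooooo+---------.-------++++++++++++++++++++++++++++++++++++++++++++++++++++++--...-------------------++++++++++++++++++++++++++++
82 ++++++++++++++++++++++oooooooooooooo++--------.----------------------------------------------------------+++##-..-----------++++++++++++++++++++++++++++++++++++
87 ++++++ooooooooo+++++++oooooooooooooo-..........-----.......-----+++++++---------------------------------+####+-..-----++++++++++++++++++++++++++++++++++++++++++
92 ++++ooooooooooooo+++++oooooooooooooo-..........oo---.......----++++++++------++++++++++++++++++
[... 901 characters left out ...]
o-...-ooooo+++++ooo++++++++++ooooooooooooo......----+++++++++++#++++++++++++++++++++++++++++++++++++++++++++#####++######################################
127 o+++++oooooooooo+++++++oooooooooooooo+---------++++++-+++++++++++++++++++++++++++++++..---+##++++-++############################################################
132 o+++++++++ooo++++++++++oooooooooooooo+---+-----++++++-+++++++++++++++++++++++++++++++-----++#++++-+#############################################################
137 oo+++++++++++++++++++++oooooooooooooo+---+-----++++++-++++++++++++++++++++++++++#####-----+++++++-+#############################################################
the job is handed in; nothing more can be done
None
```

I clipped the two firm pegs fully home, one on each recipe card, put the two tired ones in the white bowl, and handed the job in at about 33 s. No result came back with the hand-in, and I viewed 11 pictures where the limit was 10.

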